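Release the transit lock of a spectrophotometer's cell carriage

TASK

Release the transit lock of the spectrophotometer: with a fingertip against the knurled rim, turn the dark steel collar anticlockwise (seen from above) until its white dot has come round to the red pointer for the second time, and leave the dot at the pointer. Then push the freed black cell carriage along its rails towards the collar until it is home against the red stops. Only touch and push: grasp and lift nothing, and leave the vial, the blue box and the orange cap where they are.

Things in the scene. Friction and masses are not known exactly. Their poses are not given: they have to be found in the camera images.
- instrument: Fixed beige bench instrument, 260 (x) x 460 (y) mm; origin at the centre of its underside on the table, z up, front facing -x. Its dark deck is 90 mm above the origin. A keypad block at y +135 to +230 rises 14 mm above the deck. The collar's vertical axis is at x 0, y +55 mm, over a bridge 60 x 40 mm, 18 mm high.
- pointer (a point): The red pointer painted flat on the deck, at x -60, y +55 mm in the instrument frame: on the -x side (front) of the collar, pointing at the collar's axis.
- collar_top (a point): Centre of the top face of the dark steel locking collar, on its vertical axis; 42 mm above the deck at joint 0, climbing 4 mm per anticlockwise turn. Collar 20 mm thick, 72 mm across, its fine-knurled rim carrying 6 even vertical ridges of 12 mm diameter that stand 6 mm proud (84 mm over them), hollows of 24 mm between: too wide to pinch. It turns with about 1 N at the rim and stays where it is left.
- dot (a point): Middle of the white dot on the collar's top face, 32 mm from the axis, in line with one of the 6 ridges. It turns with the collar.
- collar (a joint): Collar angle in rad, growing anticlockwise seen from above and counting turns: the dot is at the pointer at 0, 6.28 and 12.57. It starts at 0.5 to 2.5, the dot having left the pointer, so the dot comes to the pointer for the second time at 12.57. It can be turned too far (to 18.8). A pin under it locks the carriage until about 8.7.
- carriage: Loose black cell carriage, about 350 g: a block 60 (x) x 50 (y) x 42 (z) mm between rails 14 mm high; origin at the centre of the block's underside on the deck, axes as the instrument's. A tongue 6 mm thick runs from it to +y under the collar. It starts at y -90 mm in the instrument frame and is home at y -45: a 45 mm push to +y, 2 to 4 N.
- push_face (a point): The point on the carriage's flat -y face (the face turned away from the collar), in the middle of its width, 22 mm above the deck: where to push towards +y. The deck behind it is free for 110 mm.
- stops (a point): Midway between the two red stops, 14 mm high, at the +y end of the rails; the point lies in the plane of their faces (y -20 mm in the instrument frame), on the deck. The carriage's +y face meets them.
- vial: A bystander: amber vial, 26 mm across, 55 mm tall, standing on the deck beyond the carriage (+x side); origin at the centre of its foot.
- cuvette_box: A bystander: small blue box 36 x 36 x 28 mm on the deck beyond the carriage (+x side); origin at the centre of its underside.
- lens_cap: A bystander: orange round cap, 38 mm across, 12 mm high, on the deck in front of the carriage (-x side); origin at the centre of its underside.
Not all that is in view belongs to the job. There is more than one size of the carriage; the one meant has the size given above.

How it is judged:
By the outcome, as a careful person would: the job done as asked, in the order asked, and still so for the second after the job is handed in, with the robot touching nothing.
It also fails if it takes over 64 s, if anything falls off the work surface, if the arm or the gripper's body presses on something with over 40 N, if the wrist force passes 120 N, or if a joint passes its speed limit or range.

ROBOT

A 7-joint arm with a two-finger parallel gripper is mounted at the origin on the work surface. World frame = base frame: x ahead of the robot, y to its left, z up, the work surface at z = 0. Lengths are in m, angles in rad, forces in N, time in s.
With the tool pointing down it reaches from about 0.4 to 0.875 m from the base axis. Payload 19.3 kg.
Tool frame: the origin (TCP) lies at the very end of the fingers, on their centre line; the grasp point (between the pads) lies 19 mm behind it; z points along the fingers, y is the direction in which the jaws open and shut (so a half turn about z gives the same grasp; the last joint's range is limited). The gripper opens to 85 mm and grips with 20 to 120 N. Pads are 22 mm wide; open, the fingers measure 114 mm over their backs; the gripper's body (76 mm by 85 mm) begins 54 mm behind the grasp point. The pads swing forward as they close: fully open they stand 13 mm farther back than shut.
Start: joints at [-1.262, 0.521, -0.036, 1.599, 0.021, 1.021, -0.113], TCP at [0.231, 0.581, 0.231] pointing down, gripper open.
Joint ranges: [-2.91, 2.91], [-0.3, 2.13], [-1.5, 1.42], [0.17, 2.43], [-1.26, 4.41], [0.16, 1.93], [-2.52, 2.52]. Speed limits (rad/s): [1.89, 1.89, 2.39, 2.39, 3.01, 3.01, 3.01].

INTERFACE

Orientations are given as [roll, pitch, yaw] about the fixed x, y, z axes, in that order (R = Rz(yaw) Ry(pitch) Rx(roll)).
In Python, from workcell import bot gives the robot as it stands.
- The arm moves only by the tool carry_out, never from a script. Its argument "targets" is a list of rows, each a list of 7 numbers: the shift along the tool's x, y, z in mm, then the turn, a rotation vector about the tool's x, y, z in units of 6 degrees (1.0 is 6 degrees), then the closure in counts, from 0 (fully open) to 255 (shut). A call has 1 to 5 rows; each row shifts and turns the commanded pose from where the row before left it, along the tool's axes as they then stand; what a row does not reach is not made up. A row lasts 1/12 s, in which the tool goes at most 41.7 mm and 7.16 degrees, less where a joint would pass 70% of its speed; a pose out of reach is approached as far as the arm can. A call is refused whole if a number of a shift passes 41.7 or a number of a turn 1, either way. A call with a gripper value outside its range is refused whole. The fingers move at their own pace and stop on an object; "force" is the grip in N (left out, the last holds). Time passes only in rows, so rows that do not move let the fingers close. It gives the time, the measured TCP pose, the force and the opening at its end, in the units of the state.
- bot.observe(): the state, without advancing time (a new reading comes with each control period).
- bot.grab_frame(name): name is "scene" or "top" or "wrist"; returns a dict with "color" (400x640x3 uint8, red, green, blue), "z_map" (400x640 float32, m along the optical axis (not along the pixel's ray), 0 where there is no reading), "K" (3x3 intrinsics, pixels), "cam_to_world" (4x4, takes a point from camera to world coordinates); the wrist camera has in their place "T_tool_cam" (4x4, takes a point from camera to tool coordinates, whose origin is the TCP and whose axes are the flange's). Camera axes: x right, y down, z forward; pixel columns grow to the right and rows downward; lengths in m; the calibration is good to about 2 mm. A picture is of the moment at which its call begins: read the wrist's pose just before it.
- bot.job_done(): hands the job in, once; it reports no verdict.
The state is a dict: "clock": time; "qpos": joint angles; "qd": joint speeds; "joint_efforts": joint torques, N m; "position": TCP position; "tool_rot": TCP orientation; "force": force on the tool from outside, world axes, zero at the start; "moment": the same for the moment, N m; "grip_width": finger opening in m.
Only numpy, scipy, OpenCV 4.12 (cv2) and the standard library are available. Lean on these libraries where they do the work, as an engineer would, in place of code of your own. Each camera call takes 0.05 s, during which the arm holds its last target. There are 200 camera calls.

## Working session

There is one attempt and no reset: what is moved stays moved. The work goes in short steps, Python scripts to look and compute and a tool call to move; the robot and the scene stay as the last step left them, time stands still between calls to the robot, and variables do not carry over. Pictures are saved under pics/ and viewed, about 8 in all and at most 12, crops included, and the job is handed in when it is done.

Besides the shell and the picture viewer there is one more tool, called after "Emit:" as name(argument=value, ...) on one line, values as JSON. carry_out: Moves the arm, as the interface text tells. Its arguments: {"type":"object","properties":{"targets":{"type":"array","items":{"type":"array","items":{"type":"number"}}},"force":{"type":"number"}},"required":["targets"]}

```bash
mkdir -p pics; ls
cat > h.py <<'E'
import numpy as np,cv2
from workcell import bot
def px2w(f,u,v,z=None):
    K=f["K"];T=f["cam_to_world"]
    if z is None: z=float(np.median(f["z_map"][int(v)-1:int(v)+2,int(u)-1:int(u)+2]))
    p=np.array([(u-K[0,2])*z/K[0,0],(v-K[1,2])*z/K[1,1],z,1]);return (T@p)[:3]
def onplane(f,u,v,h):
    a=px2w(f,u,v,1.);o=f["cam_to_world"][:3,3];d=a-o;return o+d*(h-o[2])/d[2]
def cloud(f):
    v,u=np.mgrid[:400,:640];z=f["z_map"];K=f["K"]
    p=np.stack([(u-K[0,2])*z/K[0,0],(v-K[1,2])*z/K[1,1],z],-1);T=f["cam_to_world"]
    return p@T[:3,:3].T+T[:3,3]
def save(f,n): cv2.imwrite("pics/"+n+".png",f["color"][...,::-1])
E
python3 - <<'E'
from h import *
s=bot.observe();print(s)
for n in("scene","top"):
    f=bot.grab_frame(n);save(f,n);np.savez("pics/"+n,**f);print(f["K"],f["cam_to_world"])
E
```

```text
pics
{'clock': 0.0, 'qpos': array([-1.26216549,  0.52202707, -0.03632949,  1.60001775,  0.02119196,
        1.02110625, -0.11273739]), 'qd': array([-0.00169839, -0.00173383, -0.00049247,  0.00023589,  0.00032609,
        0.00065377,  0.00058111]), 'joint_efforts': array([-6.01689571e-04, -9.27120209e+01,  1.98022261e+00, -3.69900799e+01,
        1.78580271e-02,  8.46203242e-03,  2.45391351e-05]), 'position': array([0.23104948, 0.58034839, 0.23071409]), 'tool_rot': array([-3.14042146e+00,  7.66946625e-05,  2.76281228e+00]), 'force': array([-1.25159889, -0.58774473, -0.48472479]), 'moment': array([ 0.02673191, -0.01878583,  0.01365756]), 'grip_width': 0.08530014834883888}
[[393.79087995   0.         320.19142863]
 [  0.         393.79087995 195.49431641]
 [  0.           0.           1.        ]] [[-0.46385476  0.57612742 -0.67299031  0.99372235]
 [ 0.88569706  0.28487768 -0.36658619  0.18534648]
 [-0.01948044 -0.76610828 -0.64241623  0.56555641]
 [ 0.          0.          0.          1.        ]]
[[480.17358648   0.         317.43644792]
 [  0.         480.17358648 203.34414729]
 [  0.           0.           1.        ]] [[ 0.0032239  -0.99719788  0.07473958  0.40827927]
 [-0.99996674 -0.00377477 -0.00723046 -0.08896512]
 [ 0.00749232 -0.07471378 -0.99717687  1.06792802]
 [ 0.          0.          0.          1.        ]]
```

View pics/top.png

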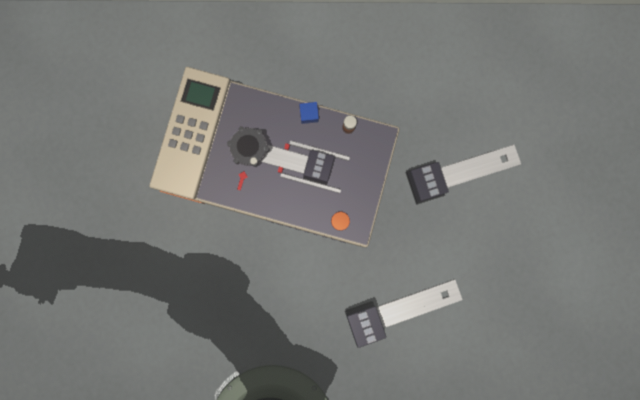

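View pics/scene.png

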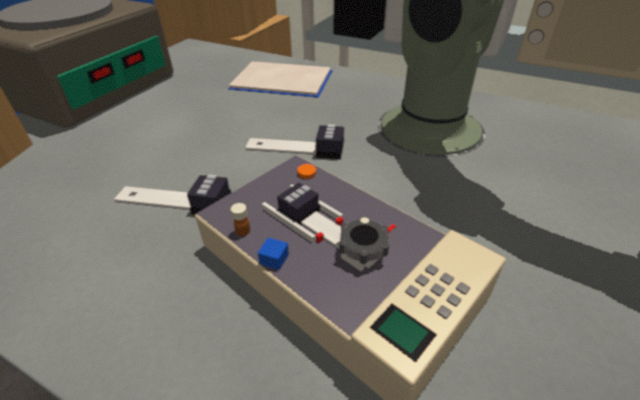

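The top picture shows the instrument with its keypad at the left. The collar is at (248,146), its white dot near (254,161), and the pointer at (242,181). There are three candidate carriages: (319,166) between the rails, and (427,182) and (366,322) loose on the table. The one between the rails, with its tongue under the collar, fits the description. I'll measure it and confirm with a crop.

Run:
```python
from h import *
f=dict(np.load("pics/top.npz"));P=cloud(f)
m=(P[...,2]>.075)&(P[...,2]<.25)&(P[...,0]>.3)&(np.abs(P[...,1])<.4)
m=cv2.morphologyEx(m.astype(np.uint8),cv2.MORPH_OPEN,np.ones((5,5)))
n,l,st,c=cv2.connectedComponentsWithStats(m);k=1+np.argmax(st[1:,4]);m=l==k
r=cv2.minAreaRect(P[m][:,:2].astype(np.float32)*1000);print(r)
b=cv2.boxPoints(r);print(b)
print("deckz",np.median(P[m][:,2]))
for n,u,v,h in [("collar",248,146,.135),("dot",254,161,.135),("ptr",242,181,.09),("carr",319,166,.132),("stop1",287,146,.1),("stop2",280,170,.1),("k1",205,160,.1)]:
    print(n,onplane(f,u,v,h).round(4),px2w(f,u,v).round(4))
# carriage tops sizes
for (u,v) in [(319,166),(427,182),(366,322)]:
    z0=px2w(f,u,v)[2];w=np.zeros((400,640),bool);w[v-30:v+30,u-30:u+30]=1
    q=P[w&(np.abs(P[...,2]-z0)<.006)];print(z0,cv2.minAreaRect(q[:,:2].astype(np.float32)*1000))
im=f["color"][60:260,140:420,::-1];cv2.imwrite("pics/crop.png",cv2.resize(im[:,:200],None,fx=4,fy=3*4/3,interpolation=cv2.INTER_CUBIC)[:600])
```

```text
((576.7808227539062, -10.373138427734375), (460.87567138671875, 262.8106994628906), 74.68142700195312)
[[ 389.16568 -197.90852]
 [ 642.6392  -267.33936]
 [ 764.396    177.16225]
 [ 510.92242  246.59308]]
deckz 0.09262697007814102
collar [0.5906 0.041  0.135 ] [0.5908 0.0411 0.134 ]
dot [0.5609 0.0288 0.135 ] [0.561  0.0289 0.1346]
ptr [0.5269 0.0585 0.09  ] [0.5265 0.0581 0.0927]
carr [ 0.5521 -0.0986  0.132 ] [ 0.5516 -0.0986  0.1349]
stop1 [ 0.5978 -0.0336  0.1   ] [ 0.5967 -0.0339  0.1056]
stop2 [ 0.5484 -0.0197  0.1   ] [ 0.5478 -0.0201  0.1046]
k1 [0.5683 0.1327 0.1   ] [0.5677 0.132  0.1033]
0.134943785248006 ((553.4840698242188, -97.53880310058594), (49.90475845336914, 54.3571891784668), 74.62805938720703)
0.05607892659611635 ((532.9816284179688, -334.5184020996094), (69.54651641845703, 65.35989379882812), 18.626178741455078)
0.05959251571983959 ((228.25534057617188, -198.72787475585938), (68.93473052978516, 63.520530700683594), 19.49901580810547)
```

View pics/crop.png

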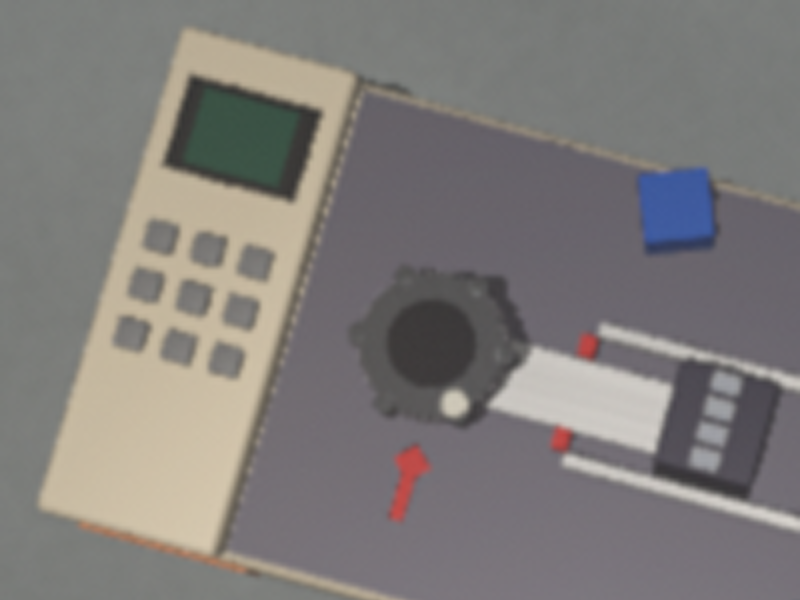

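The crop confirms it. The carriage at (319,166) is between the rails with its tongue under the collar, and its top measures about 50 x 54. The two loose ones are about 70 x 65. The white dot is about 38° past the pointer. I'll move over and close the gripper on the way.

Emit:
carry_out(targets=[[-25.6,-22,0,0,0,0,255],[-25.6,-22,0,0,0,0,255],[-25.6,-22,0,0,0,0,255],[-25.6,-22,0,0,0,0,255],[-25.6,-22,0,0,0,0,255]], force=40)

```text
clock: 0.52
position: [0.3098, 0.4295, 0.2311]
tool_rot: [-3.141, -0.0, 2.763]
force: [0.6, 0.6, 0.6]
grip_width: 0.0255
```

Emit:
carry_out(targets=[[-25.6,-22,0,0,0,0,255],[-25.6,-22,0,0,0,0,255],[-25.6,-22,0,0,0,0,255],[-25.6,-22,0,0,0,0,255],[-25.6,-22,0,0,0,0,255]])

```text
clock: 0.93
position: [0.388, 0.28, 0.2312]
tool_rot: [-3.141, -0.0, 2.763]
force: [1.3, 0.4, 0.5]
grip_width: -0.0001
```

Emit:
carry_out(targets=[[-25.6,-22,0,0,0,0,255],[-25.6,-22,0,0,0,0,255],[-25.6,-22,0,0,0,0,255],[-25.6,-22,0,0,0,0,255],[-25.6,-22,0,0,0,0,255]])

```text
clock: 1.35
position: [0.4662, 0.1304, 0.2313]
tool_rot: [-3.141, -0.0, 2.763]
force: [1.2, -0.3, 0.4]
grip_width: -0.0006
```

Emit:
carry_out(targets=[[-25.6,-22,0,0,0,0,255],[-25.6,-22,0,0,0,0,255],[-25.6,-22,0,0,0,0,255],[-25.6,-22,0,0,0,0,255],[-25.6,-22,0,0,0,0,255]])

```text
clock: 1.77
position: [0.5445, -0.0191, 0.2312]
tool_rot: [-3.141, -0.0, 2.763]
force: [0.3, -0.1, 0.9]
grip_width: 0.0
```

```bash
cat >> h.py <<'E'
YAW=np.deg2rad(-15.3);O=np.array([.577,-.0104]);AX=np.array([.5912,.0420])
def state():
    s=bot.observe();y=s["tool_rot"][2]
    d=s["position"][:2]-AX
    print("t%.2f"%s["clock"],"p",s["position"].round(4),"rp",s["tool_rot"][:2].round(3),"beta %.1f"%np.rad2deg(y-np.pi/2),"r %.1f th %.1f"%(1e3*np.hypot(*d),np.rad2deg(np.arctan2(d[1],d[0]))),"F",s["force"].round(1),"q",s["qpos"].round(2),"w",round(s["grip_width"],4))
    return s
def go(x,y,z,beta=None):
    "remaining shift in tool axes (mm) and turn (6deg units)"
    s=bot.observe();a=s["tool_rot"][2];d=np.array([x,y,z])-s["position"]
    R=np.array([[np.cos(a),np.sin(a),0],[np.sin(a),-np.cos(a),0],[0,0,-1]])
    print("shift",(R@d*1e3).round(1),"turn+z (mod 60)",None if beta is None else (-(beta-np.rad2deg(a)+90)/6).round(2))
def orb(r,th,z,beta):
    t=np.deg2rad(th);go(*(AX+r/1e3*np.array([np.cos(t),np.sin(t)])),z,beta)
E
python3 - <<'E'
from h import *
state();orb(77,-127.7,.2,-127.7)
f=dict(np.load("pics/top.npz"));P=cloud(f)
q=P[(np.abs(P[...,2]-.134)<.006)&(np.hypot(P[...,0]-AX[0],P[...,1]-AX[1])<.05)][:,:2]
print(len(q),np.array(cv2.minEnclosingCircle(q.astype(np.float32)*1000)[0]),q.mean(0))
from scipy.ndimage import label
c=f["color"].astype(int);w=np.zeros((400,640),bool);w[125:175,225:280]=1
m=w&(c.min(2)>140);v,u=np.nonzero(m);ok=np.hypot(u-254,v-161)<6
d=onplane(f,u[ok].mean(),v[ok].mean(),.134)[:2]-AX;print("dot",d,np.hypot(*d),np.rad2deg(np.arctan2(d[1],d[0])))
E
```

```text
t1.77 p [ 0.5445 -0.0191  0.2312] rp [-3.141 -0.   ] beta 68.3 r 76.9 th -127.4 F [ 0.3 -0.1  0.9] q [-0.21  0.4   0.18  1.82 -0.08  0.93  1.2 ] w 0.0
shift [ 0.4  0.  31.2] turn+z (mod 60) 32.67
1154 [591.82983398  42.50917435] [0.59133781 0.04179103]
dot [-0.02908996 -0.01129972] 0.031207524004166036 -158.77180317140986
```

Emit:
carry_out(targets=[[0,0,3,0,0,0.937,255],[0,0,3,0,0,0.937,255],[0,0,3,0,0,0.937,255],[0,0,3,0,0,0.937,255],[0,0,3,0,0,0.937,255]])

```text
clock: 2.18
position: [0.5439, -0.0176, 0.2159]
tool_rot: [-3.141, -0.0, 2.267]
force: [-0.2, 0.2, -1.0]
grip_width: -0.0001
```

Emit:
carry_out(targets=[[0,0,3,0,0,0.937,255],[0,0,3,0,0,0.937,255],[0,0,3,0,0,0.937,255],[0,0,3,0,0,0.937,255],[0,0,3,0,0,0.937,255]])

```text
clock: 2.6
position: [0.544, -0.0174, 0.201]
tool_rot: [-3.141, -0.0, 1.777]
force: [0.4, 0.9, -0.8]
grip_width: -0.0003
```

Emit:
carry_out(targets=[[0,0,3,0,0,0.937,255],[0,0,3,0,0,0.937,255],[0,0,3,0,0,0.937,255],[0,0,3,0,0,0.937,255],[0,0,3,0,0,0.937,255]])

```text
clock: 3.02
position: [0.5439, -0.0175, 0.186]
tool_rot: [-3.141, 0.0, 1.286]
force: [-0.5, -0.2, -0.7]
grip_width: 0.0002
```

Emit:
carry_out(targets=[[0,0,3,0,0,0.937,255],[0,0,3,0,0,0.937,255],[0,0,3,0,0,0.937,255],[0,0,3,0,0,0.937,255],[0,0,3,0,0,0.937,255]])

```text
clock: 3.43
position: [0.5439, -0.0174, 0.171]
tool_rot: [-3.141, 0.0, 0.796]
force: [-0.6, -0.0, 0.2]
grip_width: 0.0003
```

Emit:
carry_out(targets=[[0,0,3,0,0,0.937,255],[0,0,3,0,0,0.937,255],[0,0,3,0,0,0.937,255],[0,0,3,0,0,0.937,255],[0,0,3,0,0,0.937,255]])

```text
clock: 3.85
position: [0.544, -0.0174, 0.156]
tool_rot: [-3.142, 0.0, 0.305]
force: [0.3, -0.2, -0.8]
grip_width: -0.0002
```

Emit:
carry_out(targets=[[0,0,3,0,0,0.937,255],[0,0,3,0,0,0.937,255],[0,0,3,0,0,0.937,255],[0,0,3,0,0,0.937,255],[0,0,3,0,0,0.937,255]])

```text
clock: 4.27
position: [0.544, -0.0174, 0.141]
tool_rot: [3.141, 0.0, -0.186]
force: [-0.2, 0.1, -0.0]
grip_width: -0.0
```

Emit:
carry_out(targets=[[0,0,3,0,0,0.937,255],[0,0,3,0,0,0.937,255],[0,0,3,0,0,0.937,255],[0,0,3,0,0,0.937,255],[0,0,3,0,0,0.937,255]])

```text
clock: 4.68
position: [0.544, -0.0174, 0.126]
tool_rot: [3.141, 0.0, -0.676]
force: [0.2, -0.0, 1.3]
grip_width: -0.0003
```

Run:
```python
from h import *
state();orb(54,-128.8,.119,-128.8)
f=bot.grab_frame("scene");cv2.imwrite("pics/s2.png",cv2.resize(f["color"][150:300,240:440,::-1],None,fx=4,fy=4,interpolation=cv2.INTER_CUBIC))
```

```text
t4.68 p [ 0.544  -0.0174  0.126 ] rp [3.141 0.   ] beta -128.7 r 75.8 th -128.5 F [ 0.2 -0.   1.3] q [-0.71  0.78  0.97  1.94 -0.84  0.89 -1.54] w -0.0003
shift [ -0.4 -21.8   7. ] turn+z (mod 60) 0.01
```

View pics/s2.png

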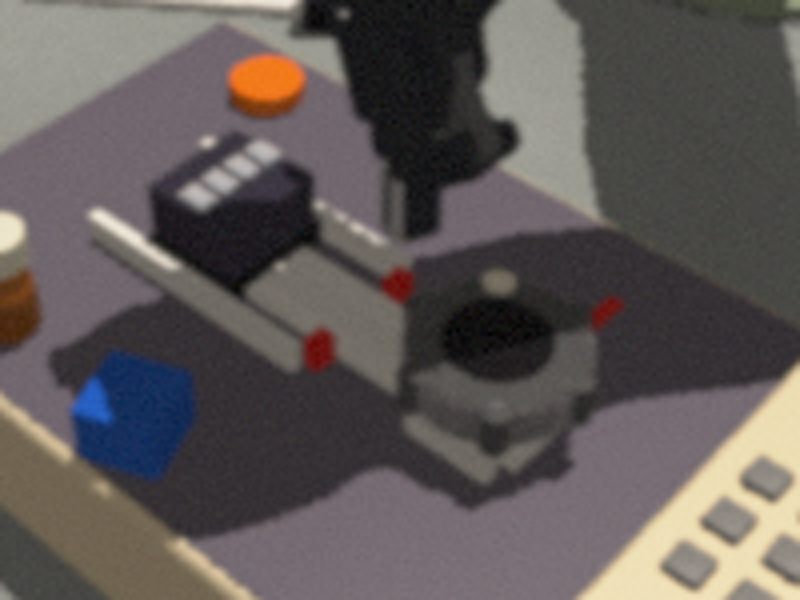

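The fingertip is at (415,230) in the crop, clear of the collar and above the stops. I'll lower it and then feel inward.

Emit:
carry_out(targets=[[0,0,7,0,0,0,255],[0,-10,0,0,0,0,255],[0,-7,0,0,0,0,255],[0,-2,0,0,0,0,255],[0,-1,0,0,0,0,255]])

```text
clock: 5.15
position: [0.5571, -0.0011, 0.1194]
tool_rot: [-3.141, -0.0, -0.669]
force: [0.1, -0.4, 0.4]
grip_width: 0.0001
```

Emit:
carry_out(targets=[[0,-1,0,0,0,0,255],[0,-1,0,0,0,0,255]])

```text
clock: 5.32
position: [0.5578, -0.0003, 0.1195]
tool_rot: [-3.141, -0.0, -0.671]
force: [0.3, -0.4, -0.7]
grip_width: -0.0001
```

Run:
```python
from h import *
state()
```

```text
t5.32 p [ 5.578e-01 -3.000e-04  1.195e-01] rp [-3.141 -0.   ] beta -128.5 r 53.9 th -128.2 F [ 0.3 -0.4 -0.7] q [-0.72  0.81  0.96  1.91 -0.85  0.9  -1.57] w -0.0001
```

Emit:
carry_out(targets=[[0,-1,0,0,0,0,255],[0,-1,0,0,0,0,255]])

```text
clock: 5.48
position: [0.5591, 0.0012, 0.1194]
tool_rot: [-3.142, -0.0, -0.672]
force: [-0.4, 0.1, -0.1]
grip_width: -0.0001
```

Emit:
carry_out(targets=[[0,-1,0,0,0,0,255],[0,-1,0,0,0,0,255]])

```text
clock: 5.65
position: [0.5603, 0.0029, 0.1193]
tool_rot: [-3.142, 0.0, -0.672]
force: [0.0, -0.4, -0.7]
grip_width: -0.0002
```

Run:
```python
from h import *
state()
```

```text
t5.65 p [0.5603 0.0029 0.1193] rp [-3.142  0.   ] beta -128.5 r 49.8 th -128.3 F [ 0.  -0.4 -0.7] q [-0.72  0.81  0.96  1.9  -0.85  0.9  -1.57] w -0.0002
```

Emit:
carry_out(targets=[[0,-1,0,0,0,0,255],[0,-1,0,0,0,0,255]])

```text
clock: 5.82
position: [0.561, 0.0036, 0.1193]
tool_rot: [3.14, 0.0, -0.672]
force: [-7.3, -8.0, 2.7]
grip_width: -0.0001
```

Emit:
carry_out(targets=[[0,-1,0,0,0,0,255],[0,-1,0,0,0,0,255]])

```text
clock: 5.98
position: [0.5612, 0.004, 0.1192]
tool_rot: [3.138, 0.0, -0.673]
force: [-13.5, -14.7, 5.6]
grip_width: 0.0003
```

Run:
```python
from h import *
state()
f=bot.grab_frame("scene");cv2.imwrite("pics/s3.png",cv2.resize(f["color"][180:280,310:410,::-1],None,fx=6,fy=6,interpolation=cv2.INTER_CUBIC))
```

```text
t5.98 p [0.5612 0.004  0.1192] rp [3.138 0.   ] beta -128.6 r 48.4 th -128.2 F [-13.5 -14.7   5.6] q [-0.73  0.82  0.96  1.9  -0.85  0.91 -1.58] w 0.0003
```

View pics/s3.png

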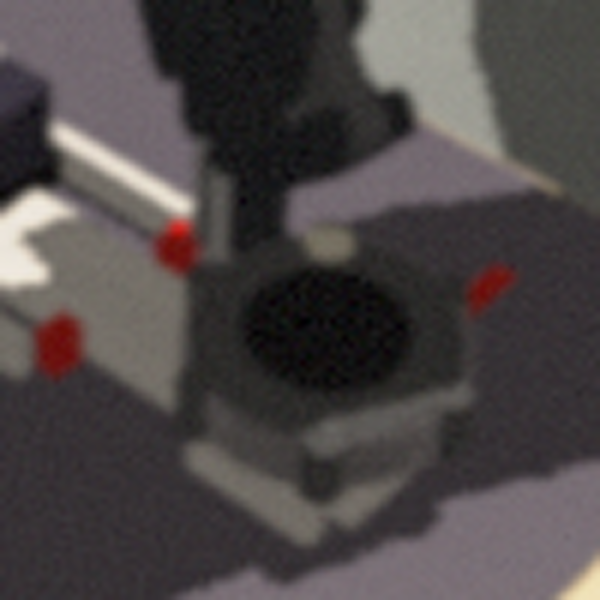

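In contact at r≈49.3, seated in the hollow just behind the dot's ridge. I'll ease off 4 mm and orbit 60°.

Emit:
carry_out(targets=[[0,4,0,0,0,0,255],[5.19,-0.27,0,0,0,-1,255],[5.19,-0.27,0,0,0,-1,255],[5.19,-0.27,0,0,0,-1,255],[5.19,-0.27,0,0,0,-1,255]])

```text
clock: 6.45
position: [0.5788, -0.0064, 0.1193]
tool_rot: [-3.142, 0.0, -0.248]
force: [-1.4, -1.0, -0.2]
grip_width: -0.0004
```

Emit:
carry_out(targets=[[5.19,-0.27,0,0,0,-1,255],[5.19,-0.27,0,0,0,-1,255],[5.19,-0.27,0,0,0,-1,255],[5.19,-0.27,0,0,0,-1,255],[5.19,-0.27,0,0,0,-1,255]])

```text
clock: 6.87
position: [0.6046, -0.0063, 0.1194]
tool_rot: [3.142, 0.0, 0.276]
force: [-1.3, -0.9, 1.0]
grip_width: 0.0
```

```bash
cat >> h.py <<'E'
def dot(name=None,h=.136):
    "dot angle past the pointer (deg, mod 360) from the brightest blobs on the collar top, scene & top"
    for n in("top","scene"):
        f=bot.grab_frame(n);P=cloud(f);c=f["color"].astype(int)
        rr=np.hypot(P[...,0]-AX[0],P[...,1]-AX[1])
        m=((rr<.040)&(rr>.022)&(P[...,2]>.125)&(P[...,2]<.155)&(c.min(2)>85)).astype(np.uint8)
        k,l,st,ce=cv2.connectedComponentsWithStats(m)
        for i in range(1,k):
            if st[i,4]>=4:
                p=onplane(f,*ce[i],h)[:2]-AX
                print(n,"px",ce[i].round(1),"area",st[i,4],"r %.1f"%(1e3*np.hypot(*p)),"deg past ptr %.1f"%((np.rad2deg(np.arctan2(p[1],p[0]))-164.7)%360))
        if name and n=="scene": cv2.imwrite("pics/%s.png"%name,cv2.resize(f["color"][180:280,310:410,::-1],None,fx=6,fy=6,interpolation=cv2.INTER_CUBIC))
E
python3 - <<'E'
from h import *
state();dot("s4")
E
```

```text
t6.87 p [ 0.6046 -0.0063  0.1194] rp [3.142 0.   ] beta -74.2 r 50.2 th -74.5 F [-1.3 -0.9  1. ] q [-0.55  0.75  0.71  1.77 -0.63  0.86 -0.83] w 0.0
scene px [350.5 224. ] area 11 r 28.1 deg past ptr 90.5
scene px [374.5 246.2] area 184 r 30.5 deg past ptr 245.1
```

The dot is at 90°: 36.5° to start plus 54° of orbit, so the drive holds without slip. Continuing 180°.

Emit:
carry_out(targets=[[5.19,-0.27,0,0,0,-1,255],[5.19,-0.27,0,0,0,-1,255],[5.19,-0.27,0,0,0,-1,255],[5.19,-0.27,0,0,0,-1,255],[5.19,-0.27,0,0,0,-1,255]])

```text
clock: 7.38
position: [0.6266, 0.0067, 0.1193]
tool_rot: [3.141, 0.0, 0.795]
force: [-0.6, -2.8, 1.0]
grip_width: -0.0002
```

Emit:
carry_out(targets=[[5.19,-0.27,0,0,0,-1,255],[5.19,-0.27,0,0,0,-1,255],[5.19,-0.27,0,0,0,-1,255],[5.19,-0.27,0,0,0,-1,255],[5.19,-0.27,0,0,0,-1,255]])

```text
clock: 7.8
position: [0.6395, 0.029, 0.1194]
tool_rot: [3.141, 0.0, 1.318]
force: [1.7, -1.6, 2.2]
grip_width: -0.0002
```

Emit:
carry_out(targets=[[5.19,-0.27,0,0,0,-1,255],[5.19,-0.27,0,0,0,-1,255],[5.19,-0.27,0,0,0,-1,255],[5.19,-0.27,0,0,0,-1,255],[5.19,-0.27,0,0,0,-1,255]])

```text
clock: 8.22
position: [0.6393, 0.055, 0.1194]
tool_rot: [3.141, 0.0, 1.842]
force: [3.2, -2.2, 3.0]
grip_width: 0.0001
```

Run:
```python
from h import *
state();dot()
```

```text
t8.22 p [0.6393 0.055  0.1194] rp [3.141 0.   ] beta 15.6 r 49.8 th 15.2 F [ 3.2 -2.2  3. ] q [-0.37  0.7   0.3   1.66 -0.26  0.82  0.31] w 0.0001
top px [254.5 130.5] area 32 r 33.0 deg past ptr 171.2
top px [233.1 148.1] area 155 r 28.4 deg past ptr 295.7
scene px [382.6 239.9] area 113 r 29.6 deg past ptr 280.3
scene px [346.9 243.5] area 15 r 36.2 deg past ptr 170.6
```

Emit:
carry_out(targets=[[0,-1,0,0,0,0,255],[0,-1,0,0,0,0,255]])

```text
clock: 8.48
position: [0.6386, 0.0549, 0.1197]
tool_rot: [3.138, 0.0, 1.835]
force: [15.6, 5.5, -2.3]
grip_width: -0.0001
```

Run:
```python
from h import *
state();dot("s5")
```

```text
t8.48 p [0.6386 0.0549 0.1197] rp [3.138 0.   ] beta 15.2 r 49.2 th 15.2 F [15.6  5.5 -2.3] q [-0.37  0.7   0.3   1.66 -0.26  0.82  0.31] w -0.0001
top px [254.2 130.5] area 34 r 32.7 deg past ptr 172.2
top px [233.1 148.4] area 161 r 28.6 deg past ptr 296.7
scene px [384.1 230.1] area 10 r 30.0 deg past ptr 321.7
scene px [385.4 236.9] area 40 r 31.4 deg past ptr 294.8
scene px [382.4 240.4] area 5 r 29.7 deg past ptr 278.3
scene px [346.3 242.7] area 9 r 35.8 deg past ptr 167.9
scene px [376.9 246.6] area 38 r 32.8 deg past ptr 250.0
```

View pics/s5.png

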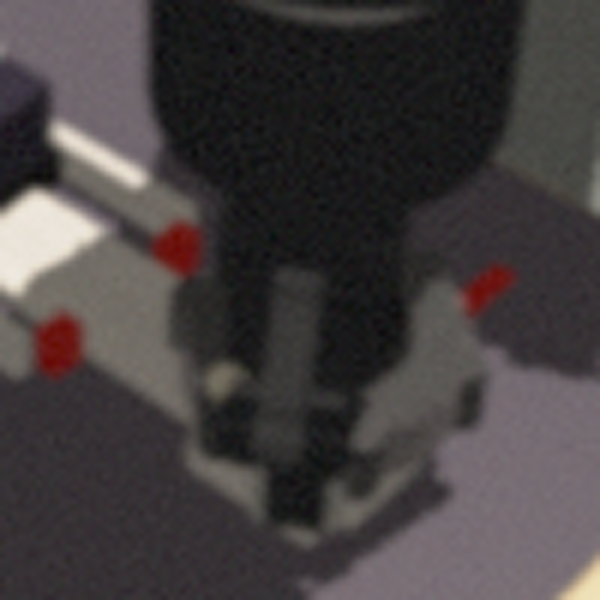

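Contact is at r≈49.3 here too, so the axis estimate is right. The dot lags the finger by about 9°, which is the hollow's slack. I'll ease off and carry on.

Emit:
carry_out(targets=[[0,2,0,0,0,0,255],[5.19,-0.27,0,0,0,-1,255],[5.19,-0.27,0,0,0,-1,255],[5.19,-0.27,0,0,0,-1,255],[5.19,-0.27,0,0,0,-1,255]])

```text
clock: 9.0
position: [0.6297, 0.0733, 0.1194]
tool_rot: [3.141, 0.0, 2.259]
force: [2.5, 0.5, 1.8]
grip_width: 0.0002
```

Emit:
carry_out(targets=[[5.19,-0.27,0,0,0,-1,255],[5.19,-0.27,0,0,0,-1,255],[5.19,-0.27,0,0,0,-1,255],[5.19,-0.27,0,0,0,-1,255],[5.19,-0.27,0,0,0,-1,255]])

```text
clock: 9.42
position: [0.6084, 0.0883, 0.1193]
tool_rot: [3.142, -0.0, 2.783]
force: [2.2, 1.1, 2.3]
grip_width: -0.0003
```

Emit:
carry_out(targets=[[5.19,-0.27,0,0,0,-1,255],[5.19,-0.27,0,0,0,-1,255],[5.19,-0.27,0,0,0,-1,255],[5.19,-0.27,0,0,0,-1,255],[5.19,-0.27,0,0,0,-1,255]])

```text
clock: 9.83
position: [0.5824, 0.0905, 0.1191]
tool_rot: [-3.142, -0.001, -2.977]
force: [0.9, 1.7, 0.0]
grip_width: 0.0
```

Run:
```python
from h import *
state();dot()
```

```text
t9.83 p [0.5824 0.0905 0.1191] rp [-3.142e+00 -1.000e-03] beta -260.5 r 49.3 th 100.2 F [0.9 1.7 0. ] q [-0.19  0.61 -0.09  1.79  0.08  0.75  1.41] w 0.0
top px [237.8 158.8] area 48 r 32.1 deg past ptr 340.3
scene px [377.9 245.9] area 32 r 32.4 deg past ptr 253.7
```

```bash
cat >> h.py <<'E'
def pair(name):
    a=bot.grab_frame("top")["color"][120:175,220:275,::-1];b=bot.grab_frame("scene")["color"][195:275,325:405,::-1]
    z=lambda i:cv2.resize(i,(390,390),interpolation=cv2.INTER_CUBIC)
    cv2.imwrite("pics/%s.png"%name,cv2.convertScaleAbs(np.hstack([z(a),z(b)]),alpha=1.3))
E
python3 -c "
from h import *
pair('p1')"
```

```text
(no output)
```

View pics/p1.png

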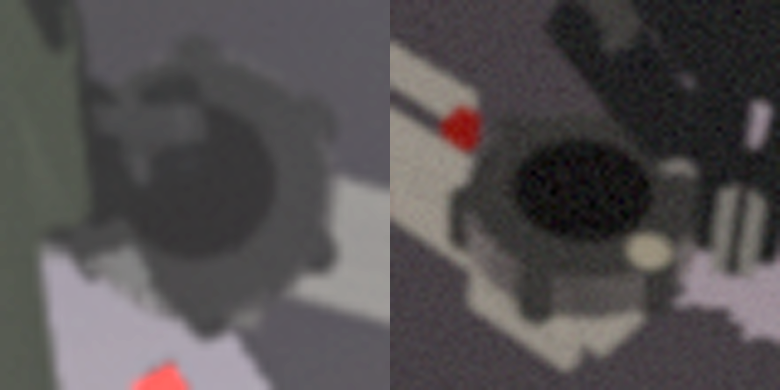

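The right half shows the white dot at (650,252), about 254° past the pointer, which matches no slip. I'll retract and turn the tool half round so the other finger face continues.

Emit:
carry_out(targets=[[0,10,0,0,0,0,255],[0,10,0,0,0,0,255],[0,0,0,0,0,1,255],[0,0,0,0,0,1,255],[0,0,0,0,0,1,255]])

```text
clock: 10.45
position: [0.5796, 0.1118, 0.1192]
tool_rot: [3.141, -0.0, 2.987]
force: [-0.4, 0.5, 0.4]
grip_width: -0.0
```

Emit:
carry_out(targets=[[0,0,0,0,0,1,255],[0,0,0,0,0,1,255],[0,0,0,0,0,1,255],[0,0,0,0,0,1,255],[0,0,0,0,0,1,255]])

```text
clock: 10.87
position: [0.5796, 0.1117, 0.1192]
tool_rot: [3.142, -0.0, 2.463]
force: [0.1, -0.6, -0.2]
grip_width: -0.0001
```

Emit:
carry_out(targets=[[0,0,0,0,0,1,255],[0,0,0,0,0,1,255],[0,0,0,0,0,1,255],[0,0,0,0,0,1,255],[0,0,0,0,0,1,255]])

```text
clock: 11.28
position: [0.5796, 0.1118, 0.1192]
tool_rot: [3.141, -0.0, 1.94]
force: [0.6, 1.0, 0.1]
grip_width: 0.0002
```

Emit:
carry_out(targets=[[0,0,0,0,0,1,255],[0,0,0,0,0,1,255],[0,0,0,0,0,1,255],[0,0,0,0,0,1,255],[0,0,0,0,0,1,255]])

```text
clock: 11.7
position: [0.5796, 0.1119, 0.1193]
tool_rot: [3.141, -0.0, 1.416]
force: [-0.1, 0.4, -0.6]
grip_width: -0.0001
```

Emit:
carry_out(targets=[[0,0,0,0,0,1,255],[0,0,0,0,0,1,255],[0,0,0,0,0,1,255],[0,0,0,0,0,1,255],[0,0,0,0,0,1,255]])

```text
clock: 12.12
position: [0.5797, 0.1119, 0.1193]
tool_rot: [3.141, -0.0, 0.893]
force: [-0.2, 0.8, 0.1]
grip_width: 0.0
```

Emit:
carry_out(targets=[[0,0,0,0,0,1,255],[0,0,0,0,0,1,255],[0,0,0,0,0,1,255],[0,0,0,0,0,1,255],[0,0,0,0,0,1,255]])

```text
clock: 12.53
position: [0.5797, 0.1119, 0.1193]
tool_rot: [-3.142, -0.0, 0.37]
force: [0.6, 0.5, 0.2]
grip_width: -0.0002
```

Emit:
carry_out(targets=[[0,0,0,0,0,1,255],[0,0,0,0,0,1,255],[0,0,0,0,0,1,255],[0,0,0,0,0,0,255]])

```text
clock: 12.87
position: [0.5796, 0.1119, 0.119]
tool_rot: [3.141, 0.0, 0.056]
force: [-0.7, -1.2, 0.6]
grip_width: -0.0002
```

Run:
```python
from h import *
state();orb(69,91,.119,91-180)
```

```text
t12.87 p [0.5796 0.1119 0.119 ] rp [3.141 0.   ] beta -86.8 r 70.9 th 99.4 F [-0.7 -1.2  0.6] q [-0.8   0.76  0.78  1.82 -0.7   0.86 -1.19] w -0.0002
shift [10.4  1.5  0. ] turn+z (mod 60) 0.37
```

Emit:
carry_out(targets=[[10.4,1.5,-2,0,0,0.37,255],[0,8,0,0,0,0,255],[0,8,0,0,0,0,255],[0,3.3,0,0,0,0,255],[0,0,0,0,0,0,255]])

```text
clock: 13.28
position: [0.5903, 0.0909, 0.1213]
tool_rot: [-3.139, 0.0, 0.024]
force: [1.3, 6.4, -0.2]
grip_width: -0.0
```

Run:
```python
from h import *
state();orb(49.6,91,.121,91-180)
```

```text
t13.28 p [0.5903 0.0909 0.1213] rp [-3.139  0.   ] beta -88.6 r 48.9 th 91.1 F [ 1.3  6.4 -0.2] q [-0.75  0.77  0.79  1.8  -0.7   0.88 -1.18] w -0.0
shift [ 0.1 -0.7  0.3] turn+z (mod 60) 0.07
```

Emit:
carry_out(targets=[[0,-1,0,0,0,0,255],[-5.19,0.27,0,0,0,-1,255],[-5.19,0.27,0,0,0,-1,255],[-5.19,0.27,0,0,0,-1,255],[-5.19,0.27,0,0,0,-1,255]])

```text
clock: 13.7
position: [0.57, 0.0863, 0.1214]
tool_rot: [-3.142, -0.0, 0.448]
force: [0.1, -0.4, -0.5]
grip_width: 0.0001
```

Emit:
carry_out(targets=[[-5.19,0.27,0,0,0,-1,255],[-5.19,0.27,0,0,0,-1,255],[-5.19,0.27,0,0,0,-1,255],[-5.19,0.27,0,0,0,-1,255],[-5.19,0.27,0,0,0,-1,255]])

```text
clock: 14.12
position: [0.5505, 0.0695, 0.1215]
tool_rot: [3.141, -0.0, 0.972]
force: [0.7, 1.1, 0.2]
grip_width: 0.0001
```

Emit:
carry_out(targets=[[-5.19,0.27,0,0,0,-1,255],[-5.19,0.27,0,0,0,-1,255],[-5.19,0.27,0,0,0,-1,255],[-5.19,0.27,0,0,0,-1,255],[-5.19,0.27,0,0,0,-1,255]])

```text
clock: 14.53
position: [0.5418, 0.0452, 0.1215]
tool_rot: [3.141, -0.0, 1.495]
force: [1.3, 1.4, -0.3]
grip_width: 0.0004
```

Run:
```python
from h import *
state();dot()
```

```text
t14.53 p [0.5418 0.0452 0.1215] rp [ 3.141 -0.   ] beta -4.3 r 49.5 th 176.3 F [ 1.3  1.4 -0.3] q [-0.48  0.58  0.4   1.93 -0.33  0.7   0.04] w 0.0004
scene px [385.7 231.9] area 61 r 31.6 deg past ptr 314.2
scene px [383.4 242.8] area 5 r 33.4 deg past ptr 272.3
```

```bash
sed -i 's/def dot(name=None,h=.136)/def dot(name=None,h=.136,t=85)/;s/c.min(2)>85/c.min(2)>t/' h.py
python3 - <<'E'
from h import *
for t in(105,125,145): print(t);dot(t=t,h=.138)
E
```

```text
105
scene px [386.5 228. ] area 6 r 34.2 deg past ptr 324.8
125
145
```

Emit:
carry_out(targets=[[-5.19,0.27,0,0,0,-1,255],[-5.19,0.27,0,0,0,-1,255],[-5.19,0.27,0,0,0,-1,255],[-5.19,0.27,0,0,0,-1,255],[-5.19,0.27,0,0,0,-1,255]])

```text
clock: 15.35
position: [0.5467, 0.0207, 0.1212]
tool_rot: [-3.141, -0.0, 2.017]
force: [0.7, 0.6, 0.4]
grip_width: -0.0001
```

Emit:
carry_out(targets=[[-5.19,0.27,0,0,0,-1,255],[-5.19,0.27,0,0,0,-1,255],[-5.19,0.27,0,0,0,-1,255],[-5.19,0.27,0,0,0,-1,255],[-5.19,0.27,0,0,0,-1,255]])

```text
clock: 15.77
position: [0.5633, 0.0009, 0.1212]
tool_rot: [-3.141, -0.0, 2.54]
force: [-1.2, 0.3, 0.9]
grip_width: 0.0
```

Emit:
carry_out(targets=[[-5.19,0.27,0,0,0,-1,255],[-5.19,0.27,0,0,0,-1,255],[-5.19,0.27,0,0,0,-1,255],[-5.19,0.27,0,0,0,-1,255],[-5.19,0.27,0,0,0,-1,255]])

```text
clock: 16.18
position: [0.5876, -0.0079, 0.1211]
tool_rot: [-3.141, -0.001, 3.064]
force: [-1.9, 0.7, 0.6]
grip_width: 0.0001
```

Run:
```python
from h import *
state()
for t in(85,105): print(t);dot(t=t,h=.138)
```

```text
t16.18 p [ 0.5876 -0.0079  0.1211] rp [-3.141e+00 -1.000e-03] beta 85.5 r 50.0 th -94.2 F [-1.9  0.7  0.6] q [-0.06  0.6  -0.04  1.79  0.03  0.75  1.38] w 0.0001
85
scene px [364.9 220.1] area 134 r 25.4 deg past ptr 38.3
scene px [386.5 236.4] area 40 r 33.0 deg past ptr 294.2
scene px [381.4 242.6] area 5 r 32.0 deg past ptr 266.5
scene px [344.5 242.5] area 4 r 39.0 deg past ptr 167.3
scene px [350.4 246. ] area 8 r 37.7 deg past ptr 183.5
scene px [361. 247.] area 11 r 32.5 deg past ptr 207.6
scene px [371.5 248.2] area 30 r 34.5 deg past ptr 233.6
scene px [378.7 246.2] area 9 r 34.9 deg past ptr 252.6
105
scene px [356.3 218.9] area 55 r 30.3 deg past ptr 64.5
```

The dot is at about 62°, having passed the pointer once, so total is about 420°. Retract and turn back half a turn again.

Emit:
carry_out(targets=[[0,-10,0,0,0,0,255],[0,-10,0,0,0,0,255],[0,0,0,0,0,1,255],[0,0,0,0,0,1,255],[0,0,0,0,0,1,255]])

```text
clock: 16.8
position: [0.5857, -0.0293, 0.1214]
tool_rot: [-3.141, 0.0, 2.737]
force: [-0.4, 0.4, -0.5]
grip_width: 0.0001
```

Emit:
carry_out(targets=[[0,0,0,0,0,1,255],[0,0,0,0,0,1,255],[0,0,0,0,0,1,255],[0,0,0,0,0,1,255],[0,0,0,0,0,1,255]])

```text
clock: 17.22
position: [0.5858, -0.029, 0.1215]
tool_rot: [-3.142, 0.001, 2.214]
force: [-0.1, -0.2, 0.2]
grip_width: -0.0002
```

Emit:
carry_out(targets=[[0,0,0,0,0,1,255],[0,0,0,0,0,1,255],[0,0,0,0,0,1,255],[0,0,0,0,0,1,255],[0,0,0,0,0,1,255]])

```text
clock: 17.63
position: [0.5858, -0.029, 0.1215]
tool_rot: [3.141, 0.0, 1.691]
force: [-0.2, 0.9, -0.1]
grip_width: 0.0001
```

Emit:
carry_out(targets=[[0,0,0,0,0,1,255],[0,0,0,0,0,1,255],[0,0,0,0,0,1,255],[0,0,0,0,0,1,255],[0,0,0,0,0,1,255]])

```text
clock: 18.05
position: [0.5858, -0.0289, 0.1216]
tool_rot: [3.141, 0.0, 1.167]
force: [0.1, 0.1, -0.3]
grip_width: -0.0
```

Emit:
carry_out(targets=[[0,0,0,0,0,1,255],[0,0,0,0,0,1,255],[0,0,0,0,0,1,255],[0,0,0,0,0,1,255],[0,0,0,0,0,1,255]])

```text
clock: 18.47
position: [0.5858, -0.0289, 0.1216]
tool_rot: [3.141, -0.0, 0.643]
force: [-0.2, 0.2, -0.1]
grip_width: 0.0002
```

Emit:
carry_out(targets=[[0,0,0,0,0,1,255],[0,0,0,0,0,1,255],[0,0,0,0,0,1,255],[0,0,0,0,0,1,255],[0,0,0,0,0,1,255]])

```text
clock: 18.88
position: [0.5858, -0.0288, 0.1216]
tool_rot: [3.141, -0.001, 0.12]
force: [-0.1, 0.9, -0.0]
grip_width: 0.0001
```

Emit:
carry_out(targets=[[0,0,0,0,0,1,255],[0,0,0,0,0,1,255],[0,0,0,0,0,1,255],[0,0,0,0,0,0,255]])

```text
clock: 19.22
position: [0.5858, -0.0286, 0.1213]
tool_rot: [3.141, -0.0, -0.194]
force: [-1.0, 0.1, 0.5]
grip_width: 0.0002
```

Run:
```python
from h import *
state();orb(69,-104,.123,-104)
for t in(85,105): print(t);dot(t=t,h=.138)
```

```text
t19.22 p [ 0.5858 -0.0286  0.1213] rp [ 3.141 -0.   ] beta -101.1 r 70.8 th -94.4 F [-1.   0.1  0.5] q [-0.59  0.78  0.84  1.83 -0.74  0.88 -1.16] w 0.0002
shift [-11.8  -1.4  -1.7] turn+z (mod 60) 0.48
85
scene px [356.1 218.9] area 26 r 30.5 deg past ptr 65.3
scene px [374.7 243.5] area 197 r 27.5 deg past ptr 248.9
scene px [351.  246.1] area 7 r 37.4 deg past ptr 184.9
105
```

Emit:
carry_out(targets=[[-10.6,-1.4,-1.7,0,0,0.35,255],[0,-8,0,0,0,0,255],[0,-8,0,0,0,0,255],[0,-2.8,0,0,0,0,255],[0,0,0,0,0,0,255]])

```text
clock: 19.83
position: [0.5803, -0.0063, 0.1231]
tool_rot: [3.14, -0.0, -0.221]
force: [-1.6, -3.9, 0.6]
grip_width: 0.0003
```

Run:
```python
from h import *
state();orb(49.6,-103,.123,-103)
```

```text
t19.83 p [ 0.5803 -0.0063  0.1231] rp [ 3.14 -0.  ] beta -102.7 r 49.5 th -102.8 F [-1.6 -3.9  0.6] q [-0.64  0.78  0.85  1.84 -0.75  0.88 -1.21] w 0.0003
shift [-0.2  0.1  0.1] turn+z (mod 60) 0.05
```

Emit:
carry_out(targets=[[0,0.6,0,0,0,0,255],[5.19,-0.27,0,0,0,-1,255],[5.19,-0.27,0,0,0,-1,255],[5.19,-0.27,0,0,0,-1,255],[5.19,-0.27,0,0,0,-1,255]])

```text
clock: 20.25
position: [0.601, -0.0069, 0.123]
tool_rot: [3.141, -0.0, 0.202]
force: [-1.0, -1.9, 0.7]
grip_width: -0.0003
```

Emit:
carry_out(targets=[[5.19,-0.27,0,0,0,-1,255],[5.19,-0.27,0,0,0,-1,255],[5.19,-0.27,0,0,0,-1,255],[5.19,-0.27,0,0,0,-1,255],[5.19,-0.27,0,0,0,-1,255]])

```text
clock: 20.67
position: [0.6243, 0.0045, 0.1231]
tool_rot: [3.141, -0.0, 0.725]
force: [0.3, -2.0, 1.0]
grip_width: 0.0002
```

Emit:
carry_out(targets=[[5.19,-0.27,0,0,0,-1,255],[5.19,-0.27,0,0,0,-1,255],[5.19,-0.27,0,0,0,-1,255],[5.19,-0.27,0,0,0,-1,255],[5.19,-0.27,0,0,0,-1,255]])

```text
clock: 21.08
position: [0.6386, 0.0259, 0.1232]
tool_rot: [3.141, -0.0, 1.249]
force: [0.6, -1.9, 0.2]
grip_width: 0.0001
```

Run:
```python
from h import *
state()
for t in(85,105): print(t);dot(t=t,h=.138)
```

```text
t21.08 p [0.6386 0.0259 0.1232] rp [ 3.141 -0.   ] beta -18.4 r 50.1 th -18.7 F [ 0.6 -1.9  0.2] q [-0.43  0.72  0.46  1.67 -0.41  0.85 -0.12] w 0.0001
85
top px [261.1 136.5] area 34 r 32.3 deg past ptr 138.9
top px [233.2 152.1] area 49 r 30.3 deg past ptr 311.4
scene px [379.5 241.2] area 192 r 28.3 deg past ptr 266.9
105
top px [260.9 136.4] area 11 r 32.0 deg past ptr 139.7
top px [232.8 153.8] area 4 r 32.7 deg past ptr 315.9
```

Emit:
carry_out(targets=[[5.19,-0.27,0,0,0,-1,255],[5.19,-0.27,0,0,0,-1,255],[5.19,-0.27,0,0,0,-1,255],[5.19,-0.27,0,0,0,-1,255],[5.19,-0.27,0,0,0,-1,255]])

```text
clock: 21.7
position: [0.6402, 0.0512, 0.1233]
tool_rot: [3.14, 0.001, 1.768]
force: [3.6, -1.1, 3.5]
grip_width: 0.0
```

Emit:
carry_out(targets=[[5.19,-0.27,0,0,0,-1,255],[5.19,-0.27,0,0,0,-1,255],[5.19,-0.27,0,0,0,-1,255],[5.19,-0.27,0,0,0,-1,255],[5.19,-0.27,0,0,0,-1,255]])

```text
clock: 22.12
position: [0.6286, 0.0746, 0.1232]
tool_rot: [3.141, 0.001, 2.292]
force: [3.3, -0.9, 2.4]
grip_width: 0.0001
```

Emit:
carry_out(targets=[[5.19,-0.27,0,0,0,-1,255],[5.19,-0.27,0,0,0,-1,255],[5.19,-0.27,0,0,0,-1,255],[5.19,-0.27,0,0,0,-1,255],[5.19,-0.27,0,0,0,-1,255]])

```text
clock: 22.53
position: [0.6068, 0.0889, 0.123]
tool_rot: [3.141, 0.0, 2.815]
force: [1.7, 0.6, 2.0]
grip_width: -0.0001
```

Emit:
carry_out(targets=[[5.19,-0.27,0,0,0,-1,255],[5.19,-0.27,0,0,0,-1,255],[5.19,-0.27,0,0,0,-1,255],[5.19,-0.27,0,0,0,-1,255],[5.19,-0.27,0,0,0,-1,255]])

```text
clock: 22.95
position: [0.5809, 0.0903, 0.1229]
tool_rot: [-3.142, -0.0, -2.944]
force: [1.0, 0.5, 1.2]
grip_width: -0.0002
```

Run:
```python
from h import *
state()
for t in(85,105,120): print(t);dot(t=t,h=.139)
```

```text
t22.95 p [0.5809 0.0903 0.1229] rp [-3.142 -0.   ] beta -258.7 r 49.4 th 102.1 F [1.  0.5 1.2] q [-0.19  0.6  -0.09  1.79  0.08  0.76  1.45] w -0.0002
85
top px [237.  159.1] area 28 r 33.6 deg past ptr 339.9
scene px [378.6 243.9] area 34 r 31.8 deg past ptr 256.3
105
120
```

About 256° past the first pass (616° in all), with 104° left. One last re-grip.

Emit:
carry_out(targets=[[0,10,0,0,0,0,255],[0,10,0,0,0,0,255],[0,0,0,0,0,1,255],[0,0,0,0,0,1,255],[0,0,0,0,0,1,255]])

```text
clock: 23.67
position: [0.5771, 0.1116, 0.123]
tool_rot: [3.141, -0.0, 3.018]
force: [-0.2, 0.4, 0.3]
grip_width: -0.0002
```

Emit:
carry_out(targets=[[0,0,0,0,0,1,255],[0,0,0,0,0,1,255],[0,0,0,0,0,1,255],[0,0,0,0,0,1,255],[0,0,0,0,0,1,255]])

```text
clock: 24.08
position: [0.5771, 0.1115, 0.123]
tool_rot: [3.141, -0.0, 2.494]
force: [-0.3, 0.4, -0.3]
grip_width: -0.0005
```

Emit:
carry_out(targets=[[0,0,0,0,0,1,255],[0,0,0,0,0,1,255],[0,0,0,0,0,1,255],[0,0,0,0,0,1,255],[0,0,0,0,0,1,255]])

```text
clock: 24.5
position: [0.5771, 0.1116, 0.123]
tool_rot: [3.141, -0.0, 1.971]
force: [0.4, 0.9, -0.6]
grip_width: 0.0003
```

Emit:
carry_out(targets=[[0,0,0,0,0,1,255],[0,0,0,0,0,1,255],[0,0,0,0,0,1,255],[0,0,0,0,0,1,255],[0,0,0,0,0,1,255]])

```text
clock: 24.92
position: [0.5772, 0.1116, 0.123]
tool_rot: [3.142, -0.0, 1.447]
force: [-0.5, -0.2, 0.6]
grip_width: -0.0004
```

Emit:
carry_out(targets=[[0,0,0,0,0,1,255],[0,0,0,0,0,1,255],[0,0,0,0,0,1,255],[0,0,0,0,0,1,255],[0,0,0,0,0,1,255]])

```text
clock: 25.33
position: [0.5772, 0.1117, 0.123]
tool_rot: [-3.141, -0.0, 0.924]
force: [0.1, 0.4, -0.2]
grip_width: -0.0001
```

Emit:
carry_out(targets=[[0,0,0,0,0,1,255],[0,0,0,0,0,1,255],[0,0,0,0,0,1,255],[0,0,0,0,0,1,255],[0,0,0,0,0,1,255]])

```text
clock: 25.75
position: [0.5772, 0.1117, 0.123]
tool_rot: [-3.141, -0.0, 0.4]
force: [0.3, 0.1, 0.1]
grip_width: -0.0
```

Emit:
carry_out(targets=[[0,0,0,0,0,1,255],[0,0,0,0,0,1,255],[0,0,0,0,0,1,255],[0,0,0,0,0,0,255]])

```text
clock: 26.08
position: [0.5771, 0.1117, 0.1227]
tool_rot: [3.141, 0.0, 0.086]
force: [0.1, -0.5, 0.3]
grip_width: -0.0003
```

Run:
```python
from h import *
state();orb(69,92.5,.1235,92.5-180);pair("p2")
```

```text
t26.08 p [0.5771 0.1117 0.1227] rp [3.141 0.   ] beta -85.1 r 71.1 th 101.5 F [ 0.1 -0.5  0.3] q [-0.8   0.75  0.78  1.82 -0.69  0.86 -1.16] w -0.0003
shift [11.   1.7 -0.8] turn+z (mod 60) 0.41
```

View pics/p2.png

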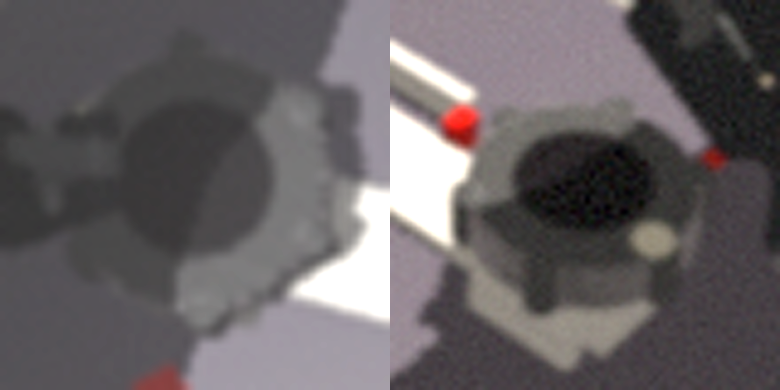

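The dot is at (655,240) in the right half, about 257°, as expected. Final stroke.

Emit:
carry_out(targets=[[11,1.7,-0.8,0,0,0.41,255],[0,8,0,0,0,0,255],[0,8,0,0,0,0,255],[0,3,0,0,0,0,255],[0,0,0,0,0,0,255]])

```text
clock: 26.6
position: [0.5891, 0.0909, 0.1239]
tool_rot: [-3.139, 0.0, 0.05]
force: [0.7, 5.3, -1.2]
grip_width: -0.0001
```

Run:
```python
from h import *
state();orb(49.6,92.5,.1235,92.5-180)
```

```text
t26.60 p [0.5891 0.0909 0.1239] rp [-3.139  0.   ] beta -87.1 r 49.0 th 92.5 F [ 0.7  5.3 -1.2] q [-0.75  0.77  0.79  1.8  -0.69  0.88 -1.16] w -0.0001
shift [ 0.  -0.6  0.4] turn+z (mod 60) 0.06
```

Emit:
carry_out(targets=[[0,-0.8,0,0,0,0,255],[-5.19,0.27,0,0,0,-1,255],[-5.19,0.27,0,0,0,-1,255],[-5.19,0.27,0,0,0,-1,255],[-5.19,0.27,0,0,0,-1,255]])

```text
clock: 27.02
position: [0.5688, 0.0857, 0.1239]
tool_rot: [-3.141, -0.0, 0.474]
force: [1.1, 0.4, -0.5]
grip_width: 0.0001
```

Emit:
carry_out(targets=[[-5.19,0.27,0,0,0,-1,255],[-5.19,0.27,0,0,0,-1,255],[-5.19,0.27,0,0,0,-1,255],[-5.19,0.27,0,0,0,-1,255],[-5.19,0.27,0,0,0,-1,255]])

```text
clock: 27.43
position: [0.5498, 0.0683, 0.124]
tool_rot: [3.141, -0.0, 0.997]
force: [0.3, 1.0, 0.9]
grip_width: -0.0001
```

Emit:
carry_out(targets=[[-5.19,0.27,0,0,0,-1,255],[-5.19,0.27,0,0,0,-1,255],[-5.19,0.27,0,0,0,-1,255],[-5.19,0.27,0,0,0,-1,255],[-5.19,0.27,0,0,0,-1,255]])

```text
clock: 27.85
position: [0.5417, 0.0439, 0.1241]
tool_rot: [3.141, -0.0, 1.521]
force: [0.7, 1.7, 0.0]
grip_width: 0.0001
```

Emit:
carry_out(targets=[[-5.19,0.27,0,0,0,-1,255],[-5.19,0.27,0,0,0,-1,255],[-5.19,0.27,0,0,0,-1,255],[0,0,0,0,0,0,255]])

```text
clock: 28.18
position: [0.5435, 0.0274, 0.1241]
tool_rot: [3.141, 0.0, 1.833]
force: [0.1, -0.7, -0.0]
grip_width: 0.0001
```

Run:
```python
from h import *
state()
for t in(85,100): print(t);dot(t=t,h=.140)
```

```text
t28.18 p [0.5435 0.0274 0.1241] rp [3.141 0.   ] beta 15.0 r 49.9 th -163.0 F [ 0.1 -0.7 -0. ] q [-0.38  0.56  0.31  1.92 -0.25  0.7   0.34] w 0.0001
85
scene px [380.4 222.4] area 72 r 30.6 deg past ptr 347.5
scene px [388.8 234.7] area 12 r 35.9 deg past ptr 298.2
scene px [369.5 247.8] area 14 r 35.1 deg past ptr 228.4
scene px [373.5 247.5] area 4 r 35.7 deg past ptr 237.8
100
scene px [380.  221.8] area 54 r 31.1 deg past ptr 350.4
```

Emit:
carry_out(targets=[[-5.19,0.27,0,0,0,-1,255],[0,0,0,0,0,0,255]])

```text
clock: 28.55
position: [0.5452, 0.0238, 0.1238]
tool_rot: [-3.141, 0.0, 1.936]
force: [0.2, -0.1, -0.7]
grip_width: -0.0002
```

Emit:
carry_out(targets=[[0,-15,0,0,0,0,255],[0,-20,0,0,0,0,255],[0,-25,0,0,0,0,255],[0,-25,0,0,0,0,255],[0,0,0,0,0,0,255]])

```text
clock: 28.97
position: [0.4617, -0.0075, 0.1237]
tool_rot: [-3.139, -0.001, 1.927]
force: [1.3, -0.5, 0.2]
grip_width: -0.0001
```

Run:
```python
from h import *
state()
for t in(85,105,120): print(t);dot(t=t,h=.140)
pair("p3")
```

```text
t28.97 p [ 0.4617 -0.0075  0.1237] rp [-3.139e+00 -1.000e-03] beta 20.4 r 138.7 th -159.1 F [ 1.3 -0.5  0.2] q [-0.33  0.45  0.28  2.12 -0.22  0.59  0.46] w -0.0001
85
top px [246.7 139.5] area 466 r 11.2 deg past ptr 200.2
scene px [378.1 220.9] area 81 r 30.4 deg past ptr 356.5
scene px [343.2 227. ] area 5 r 33.9 deg past ptr 118.4
scene px [389.6 234. ] area 8 r 36.9 deg past ptr 300.8
scene px [349.5 242.5] area 4 r 34.6 deg past ptr 176.8
scene px [371.5 246.6] area 8 r 33.4 deg past ptr 234.1
105
scene px [378.2 220.6] area 59 r 30.9 deg past ptr 356.9
120
scene px [378.1 220.4] area 48 r 31.3 deg past ptr 357.6
```

View pics/p3.png

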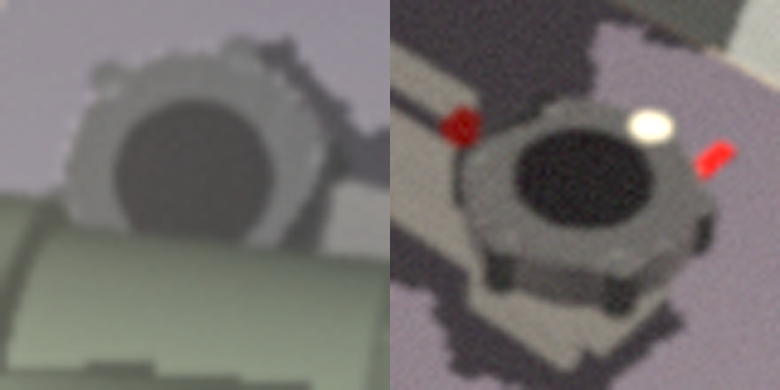

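Run:
```python
from h import *
for n in("scene","top"):
    f=bot.grab_frame(n);c=f["color"].astype(int);P=cloud(f)
    rr=np.hypot(P[...,0]-AX[0],P[...,1]-AX[1]);near=(rr<.06)&(P[...,2]>.1)
    if n=="scene":
        box=np.zeros((400,640),bool);box[195:275,325:405]=1
        d=((c.max(2)<45)&box).astype(np.uint8);k,l,st,ce=cv2.connectedComponentsWithStats(d)
        for i in range(1,k):
            if st[i,4]>100:
                cn,_=cv2.findContours((l==i).astype(np.uint8),0,1);e=cv2.fitEllipse(max(cn,key=len));print("hole",e,ce[i])
                h=onplane(f,*e[0],.140)[:2]
        v,u=np.nonzero((c.min(2)>130)&(rr<.045)&(P[...,2]>.125)&(P[...,2]<.155)&box)
        print("top z near dot",np.median(P[v,u,2]))
        w=c.min(2)[v,u]-120.;D=onplane(f,(u*w).sum()/w.sum(),(v*w).sum()/w.sum(),.140)[:2]
        v,u=np.nonzero((c[...,0]>150)&(c[...,1]<90)&(rr<.09)&box);u,v=u[u>380],v[u>380]
        p=onplane(f,u.mean(),v.mean(),.09)[:2]
        ang=lambda q:np.rad2deg(np.arctan2(q[1],q[0]))%360
        print("axis from hole",h,"dot",D-h,ang(D-h),np.hypot(*(D-h)),"ptr",p-h,ang(p-h),"dot ang AX",ang(D-AX),"ptr AX",ang(p-AX))
```

```text
hole ((364.1483154296875, 231.11740112304688), (18.33650016784668, 26.701128005981445), 94.83849334716797) [364.13669065 231.12230216]
top z near dot 0.1404824868609333
axis from hole [0.59275165 0.04111891] dot [-0.0312953   0.01022944] 161.8990810533744 0.03292471746349985 ptr [-0.07699673  0.02038783] 165.16910888712403 dot ang AX 162.5522147280795 ptr AX 165.5033350969547
```

The dot is clear at (651,126), about 3° short of the pointer. I'll nudge it a little.

Emit:
carry_out(targets=[[4.4,25,0,0,0,0,255],[0,25,0,0,0,0,255],[0,20,0,0,0,0,255],[0,10,0,0,0,0,255],[0,5,0,0,0,0,255]])

```text
clock: 29.88
position: [0.5442, 0.0285, 0.1234]
tool_rot: [-3.141, -0.0, 1.933]
force: [-12.5, -4.2, 5.0]
grip_width: -0.0001
```

Emit:
carry_out(targets=[[0,0,0,0,0,0,255],[-2.2,0,0,0,0,0,255],[-2.2,0,0,0,0,0,255],[-2.4,0,0,0,0,-0.45,255],[0,0,0,0,0,0,255]])

```text
clock: 30.3
position: [0.5458, 0.0209, 0.124]
tool_rot: [3.142, 0.0, 1.981]
force: [-0.5, 0.5, -0.6]
grip_width: 0.0002
```

Run:
```python
from h import *
state();dot(t=120,h=.140)
```

```text
t30.30 p [0.5458 0.0209 0.124 ] rp [3.142 0.   ] beta 23.5 r 50.0 th -155.1 F [-0.5  0.5 -0.6] q [-0.34  0.56  0.27  1.91 -0.22  0.7   0.47] w 0.0002
scene px [377.  220.1] area 49 r 30.6 deg past ptr 0.8
```

The dot is now within about 1° of the pointer. I'll retract, rise, and turn for the carriage push.

Emit:
carry_out(targets=[[0,-15,0,0,0,0,255],[0,-25,0,0,0,0,255],[0,0,-25,0,0,-1,255],[0,0,-25,0,0,-1,255],[0,0,-20,0,0,-1,255]])

```text
clock: 30.82
position: [0.5092, 0.0055, 0.1954]
tool_rot: [3.141, 0.001, 2.297]
force: [0.2, 0.4, -0.1]
grip_width: 0.0001
```

Emit:
carry_out(targets=[[0,0,0,0,0,-1,255],[0,0,0,0,0,-1,255],[0,0,0,0,0,-1,255],[0,0,0,0,0,-1,255],[0,0,0,0,0,-1,255]])

```text
clock: 31.23
position: [0.5092, 0.0058, 0.1939]
tool_rot: [3.141, 0.0, 2.821]
force: [0.1, -0.6, -0.5]
grip_width: 0.0002
```

Emit:
carry_out(targets=[[0,0,0,0,0,-0.5,255],[0,0,0,0,0,0,255]])

```text
clock: 31.4
position: [0.5093, 0.0057, 0.1939]
tool_rot: [3.141, 0.0, 2.871]
force: [0.7, -0.3, 0.7]
grip_width: -0.0002
```

Run:
```python
from h import *
state()
go(*(O+.15*np.array([np.sin(YAW),-np.cos(YAW)])),.106,74.7)
f=bot.grab_frame("top");P=cloud(f);m=(np.abs(P[...,2]-.133)<.006)&(np.abs(P[...,0]-.553)<.05)&(np.abs(P[...,1]+.097)<.05)
print(m.sum(),cv2.minAreaRect(P[m][:,:2].astype(np.float32)*1000))
```

```text
t31.40 p [0.5093 0.0057 0.1939] rp [3.141 0.   ] beta 74.5 r 89.6 th -156.1 F [ 0.7 -0.3  0.7] q [-0.19  0.39  0.08  1.94 -0.04  0.81  1.21] w -0.0002
shift [ -70.1 -147.4   87.9] turn+z (mod 60) -0.03
685 ((553.4578247070312, -97.60088348388672), (49.980125427246094, 54.67610168457031), 74.61559295654297)
```

Emit:
carry_out(targets=[[-14,-29.5,0,0,0,0,255],[-14,-29.5,0,0,0,0,255],[-14,-29.5,0,0,0,0,255],[-14,-29.5,0,0,0,0,255],[-14,-29.5,0,0,0,0,255]])

```text
clock: 31.87
position: [0.5372, -0.1566, 0.1939]
tool_rot: [-3.142, 0.0, 2.867]
force: [0.7, 0.5, 1.1]
grip_width: 0.0002
```

Emit:
carry_out(targets=[[0,0,0,0,0,0,255],[0,0,29,0,0,0,255],[0,0,29,0,0,0,255],[0,0,29,0,0,0,255],[0,0,0,0,0,0,255]])

```text
clock: 32.28
position: [0.5347, -0.1543, 0.1025]
tool_rot: [-3.141, -0.006, 2.867]
force: [-1.1, 1.0, -1.1]
grip_width: -0.0
```

```bash
cat >> h.py <<'E'
def inst():
    s=bot.observe();d=s["position"][:2]-O;c,n=np.cos(YAW),np.sin(YAW)
    print("instr x,y mm",1e3*(c*d[0]+n*d[1]),1e3*(-n*d[0]+c*d[1]))
E
python3 - <<'E'
from h import *
state();inst();go(*(O+.128*np.array([np.sin(YAW),-np.cos(YAW)])),.106,74.7)
E
```

```text
t32.28 p [ 0.5347 -0.1543  0.1025] rp [-3.141 -0.006] beta 74.3 r 204.3 th -106.0 F [-1.1  1.  -1.1] q [ 0.11  0.59  0.09  1.89 -0.08  0.67  1.54] w -0.0
instr x,y mm -2.779409458382502 -149.9734555213745
shift [-2.6 22.  -3.5] turn+z (mod 60) -0.07
```

Emit:
carry_out(targets=[[-1,5,-2,0,0,0,255],[0,10,0,0,0,0,255],[0,5,0,0,0,0,255],[0,4,0,0,0,0,255],[0,4,0,0,0,0,255]])

```text
clock: 32.7
position: [0.5465, -0.1278, 0.11]
tool_rot: [3.142, 0.002, 2.87]
force: [-1.1, -2.2, 1.7]
grip_width: -0.0
```

Emit:
carry_out(targets=[[0,4,0,0,0,0,255],[0,4,0,0,0,0,255],[0,4,0,0,0,0,255],[0,4,0,0,0,0,255],[0,4,0,0,0,0,255]])

```text
clock: 33.12
position: [0.5512, -0.1087, 0.1088]
tool_rot: [-3.142, -0.0, 2.87]
force: [0.4, -2.4, 2.3]
grip_width: 0.0001
```

Run:
```python
from h import *
state();inst()
```

```text
t33.12 p [ 0.5512 -0.1087  0.1088] rp [-3.142 -0.   ] beta 74.4 r 156.0 th -104.9 F [ 0.4 -2.4  2.3] q [ 0.02  0.59  0.09  1.87 -0.08  0.68  1.46] w 0.0001
instr x,y mm 1.0492414449524388 -101.6641135506243
```

Emit:
carry_out(targets=[[0,4,0,0,0,0,255],[0,4,0,0,0,0,255],[0,4,0,0,0,0,255],[0,2,0,0,0,0,255],[0,1,0,0,0,0,255]])

```text
clock: 33.53
position: [0.5552, -0.0941, 0.1088]
tool_rot: [3.142, -0.0, 2.87]
force: [-0.8, -1.5, 1.4]
grip_width: 0.0002
```

Emit:
carry_out(targets=[[0,1,0,0,0,0,255],[0,1,0,0,0,0,255],[0,1,0,0,0,0,255]])

```text
clock: 33.78
position: [0.5558, -0.0922, 0.1088]
tool_rot: [-3.141, -0.0, 2.87]
force: [-2.2, -9.2, 1.1]
grip_width: -0.0001
```

Run:
```python
from h import *
state();inst()
```

```text
t33.78 p [ 0.5558 -0.0922  0.1088] rp [-3.141 -0.   ] beta 74.4 r 138.8 th -104.8 F [-2.2 -9.2  1.1] q [-0.01  0.59  0.1   1.87 -0.08  0.68  1.43] w -0.0001
instr x,y mm 1.11731115992764 -84.47080842281436
```

Emit:
carry_out(targets=[[0,1,0,0,0,0,255],[0,0.5,0,0,0,0,255],[0,0,0,0,0,0,255]])

```text
clock: 34.03
position: [0.5558, -0.0921, 0.1088]
tool_rot: [-3.14, -0.0, 2.868]
force: [-3.7, -11.0, 1.9]
grip_width: 0.0004
```

Emit:
carry_out(targets=[[0,-10,0,0,0,0,255],[0,-20,0,0,0,0,255],[0,-25,0,0,0,0,255],[0,0,-30,0,0,0,255],[0,0,-30,0,0,0,255]])

```text
clock: 34.45
position: [0.54, -0.1448, 0.1684]
tool_rot: [-3.141, -0.003, 2.868]
force: [0.4, 0.0, 0.4]
grip_width: -0.0
```

Emit:
carry_out(targets=[[0,-40,-10,0,0,0,255],[0,-40,-10,0,0,0,255],[0,-40,0,0,0,0,255],[0,-40,0,0,0,0,255],[0,0,0,0,0,0,255]])

```text
clock: 34.87
position: [0.495, -0.3056, 0.1892]
tool_rot: [-3.138, 0.001, 2.862]
force: [-1.1, -1.5, -0.6]
grip_width: -0.0002
```

Run:
```python
from h import *
state();dot(t=120,h=.140)
f=bot.grab_frame("top");P=cloud(f);c=O-.045*np.array([np.sin(YAW),-np.cos(YAW)])*-1
m=(np.abs(P[...,2]-.133)<.006)&(np.hypot(P[...,0]-c[0],P[...,1]-c[1])<.05)
i=P[...,:2]-O;k,n=np.cos(YAW),np.sin(YAW);ix=k*i[...,0]+n*i[...,1];iy=-n*i[...,0]+k*i[...,1]
m&=iy<-.012
print(m.sum(),"carriage y",np.percentile(iy[m],[1,99]),"x",np.percentile(ix[m],[1,99]))
g=bot.grab_frame("scene")["color"]
a=cv2.resize(f["color"][60:260,140:420],(400,286),interpolation=3);b=cv2.resize(g[150:290,200:400],(400,286),interpolation=3)
cv2.imwrite("pics/end.png",np.hstack([a,b])[...,::-1])
```

```text
t34.87 p [ 0.495  -0.3056  0.1892] rp [-3.138e+00  1.000e-03] beta 74.0 r 360.7 th -105.5 F [-1.1 -1.5 -0.6] q [ 0.35  0.5   0.13  1.77 -0.08  0.87  1.81] w -0.0002
top px [242.1 160.2] area 49 r 31.0 deg past ptr 357.7
scene px [377.1 220. ] area 47 r 30.9 deg past ptr 0.7
691 carriage y [-0.06998357 -0.02097789] x [-0.02726865  0.02581107]
```

View pics/end.png

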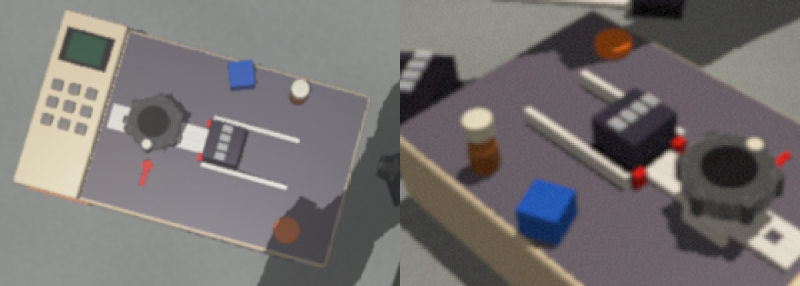

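The picture shows the dot at (147,145) opposite the pointer at (146,170), and the carriage against both red stops, spanning y -70 to -21. The vial, box and cap are where they were. Handing in.

```bash
python3 -c "
from h import *
state();print(bot.job_done())"
```

```text
t35.07 p [ 0.4989 -0.2967  0.1887] rp [ 3.141 -0.   ] beta 74.5 r 351.0 th -105.3 F [0.7 0.8 0.1] q [ 0.34  0.5   0.13  1.77 -0.08  0.87  1.81] w -0.0001
the job is handed in; nothing more can be done
None
```

The transit lock is released and the carriage is home. I handed the job in at 35.1 s of the 64 s allowed, with the arm clear of everything.

- **Collar:** I turned it anticlockwise with the closed fingertip in the rim's hollows, in four strokes plus a small nudge. The total was about 683°, so the dot came to the pointer for the second time and stayed there.
- **Carriage:** I then pushed it along its rails until it stopped against the red stops. The push took about 2.5 N, and the force rose to about 11 N with no further movement once it was home.

**Last checks:**
- **Dot:** the two cameras disagree slightly on its angle. The scene camera puts it 0.7° past the pointer and the top camera 2.3° short. That gap is within the 2 mm calibration.
- **Carriage:** its top face spans y -70 to -21 mm in the instrument frame, which is home.
- **Bystanders:** the vial, blue box and orange cap look unmoved in the last picture. I did not measure their positions.
- **Forces:** the highest reading I saw on the tool was about 21 N, while feeling for the rim.

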